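# Lay the printing rollers in the empty V-cradles

### The job

Three sloping wooden cradles with V-grooves stand on the bench to store printing rollers, and one of them already holds its roller. Lay the two rollers that lie on the table in the two empty cradles, one in each, so that each lies down in both Vs along the slope with its lower end down against the foot stop. Let go of them, leave the roller that is already stored where it is, and do not disturb the beaker and the paint bottle standing near by.

Things in the scene. Friction and masses are not known exactly. Their poses are not given: they have to be found in the camera images.
- roller_1_center (a point): plain black rubber printing roller with aluminium end discs: cylinder 50 mm in diameter, 150 mm long, with a 10 mm thick steel spindle stub standing out 10 mm at each end; about 0.25 kg. Point: its centre on its axis (25 mm above the table when it lies there). x runs along the roller, both ends alike. One of three alike rollers: two lie on the table, one is stored in a cradle.
- roller_2_center (a point): plain black rubber printing roller with aluminium end discs: cylinder 50 mm in diameter, 150 mm long, with a 10 mm thick steel spindle stub standing out 10 mm at each end; about 0.25 kg. Point: its centre on its axis (25 mm above the table when it lies there). x runs along the roller, both ends alike. One of three alike rollers: two lie on the table, one is stored in a cradle.
- roller_3_center (a point): plain black rubber printing roller with aluminium end discs: cylinder 50 mm in diameter, 150 mm long, with a 10 mm thick steel spindle stub standing out 10 mm at each end; about 0.25 kg. Point: its centre on its axis (25 mm above the table when it lies there). x runs along the roller, both ends alike. One of three alike rollers: two lie on the table, one is stored in a cradle.
- cradle_a_seat (a point): where the centre of a roller lies when properly seated in this cradle, touching the foot stop: 95 mm above the table. x runs up along the groove (30 degrees above level), z square off the slope (leaning 30 degrees from vertical, toward the low end), y level across the groove. The three cradles are alike and fixed, and change places with each other and the rollers from run to run; one holds a roller
- cradle_b_seat (a point): where the centre of a roller lies when properly seated in this cradle, touching the foot stop: 95 mm above the table. x runs up along the groove (30 degrees above level), z square off the slope (leaning 30 degrees from vertical, toward the low end), y level across the groove. The three cradles are alike and fixed, and change places with each other and the rollers from run to run; one holds a roller
- cradle_c_seat (a point): where the centre of a roller lies when properly seated in this cradle, touching the foot stop: 95 mm above the table. x runs up along the groove (30 degrees above level), z square off the slope (leaning 30 degrees from vertical, toward the low end), y level across the groove. The three cradles are alike and fixed, and change places with each other and the rollers from run to run; one holds a roller
- beaker_green: bystander: green translucent beaker, about 70 mm across, 81 mm high; origin under its centre
- bottle: bystander: upright paint squeeze bottle with a dark body and white shoulder, 65 mm across, 154 mm high; origin under its centre
- cradle_a: wooden cradle, base 158 x 90 mm; origin on the table below its seat point. Two V-saddles (90 degree V, 18 mm thick) 45 mm up and down the slope from the seat point leave 72 mm of the roller's middle free; their tips reach 35 mm to each side and stop about 7 mm below the roller's axis. The spine lies 51 mm below that axis
- cradle_b: wooden cradle like cradle_a. At every cradle's low end a foot stop 40 mm wide stands across the groove, its face 75 mm down the slope from the seat point, its top 12 mm below the roller's axis. Friction holds a roller where it is let go on the slope, it does not slide down by itself
- cradle_c: wooden cradle like cradle_a and cradle_b; origin on the table below its seat point

How it is judged:
By the outcome, as a careful person would: the job done as asked, in the order asked, and still so for the second after the job is handed in, with the robot touching nothing.
It also fails if it takes over 69 s, if anything falls off the work surface, if the arm or the gripper's body presses on something with over 40 N, if the wrist force passes 120 N, or if a joint passes its speed limit or range.

### The arm

A 6-joint arm with a two-finger parallel gripper is mounted at the origin on the work surface; the furniture and walls round the work are solid. World frame = base frame: x ahead of the robot, y to its left, z up, the work surface at z = 0. Lengths are in m, angles in rad, forces in N, time in s.
With the tool pointing down it reaches from about 0.425 to 0.95 m from the base axis. Payload 3.5 kg.
Tool frame: the origin (TCP) lies at the very end of the fingers, on their centre line; the grasp point (between the pads) lies ctrl.grip_point_offset behind it (ctrl.grip_point_offset is the distance from the TCP to the grasp point, in m); z points along the fingers, y is the direction in which the jaws open and shut (so a half turn about z gives the same grasp; the last joint's range is limited). The gripper opens to 85 mm and grips with 20 to 120 N. Pads are 22 mm wide; open, the fingers measure 114 mm over their backs; the gripper's body (76 mm by 85 mm) begins 54 mm behind the grasp point. The pads swing forward as they close: fully open they stand 13 mm farther back than shut.
Start: joints at [1.094, 0.286, 1.577, -0, 1.279, -0.15], TCP at [0.217, 0.639, 0.231] pointing down, gripper open.
Joint ranges: [-2.77, 2.77], [-0.9, 2.22], [0.21, 2.48], [-1.53, 4.67], [0.24, 2.81], [-2.84, 2.84]. Speed limits (rad/s): [2.79, 2.79, 3.14, 3.14, 3.14, 3.14].

### API

Orientations are given as a unit quaternion [x, y, z, w].
In Python, from plant import ctrl gives the robot as it stands.
- The arm moves only by the tool servo_tool, never from a script. Its argument "increments" is a list of rows, each a list of 5 numbers: the opening, from 0 (shut) to 1 (fully open), then the shift along the world's x, y, z in units of 40 mm (1.0 is 40 mm), then the turn about the world's z in units of 5 degrees (1.0 is 5 degrees). A call has exactly 10 rows; each row is the pose to reach, as a shift and turn from the pose measured when the call began; what a row does not reach only later rows make up. A row lasts 1/12 s, in which the tool goes at most 41.7 mm and 7.16 degrees, less where a joint would pass 70% of its speed; a pose out of reach is approached as far as the arm can. A call with a gripper value outside its range is refused whole. The fingers move at their own pace and stop on an object; "grip_force" is the grip in N (left out, the last holds). Time passes only in rows, so rows that repeat a pose let the fingers close, or fill a call up. It gives the time, the measured TCP pose, the force and the opening at its end, in the units of the state.
- ctrl.get_state(): the state, without advancing time (a new reading comes with each control period).
- ctrl.read_camera(name): name is "side" or "top" or "wrist"; returns a dict with "frame" (420x560x3 uint8, red, green, blue), "K" (3x3 intrinsics, pixels), "distortion" ([k1, k2, p1, p2, k3] as OpenCV has them; the pictures are not rectified), "extrinsics" (4x4, takes a point from camera to world coordinates). Camera axes: x right, y down, z forward; pixel columns grow to the right and rows downward; lengths in m; the calibration is good to about 2 mm. A picture is of the moment at which its call begins. There is no depth.
- ctrl.sign_off(): hands the job in, once; it reports no verdict.
Trained networks look in a picture, given as the dict that the camera call returned (one of the last four; its "shot" number tells which), for a name from the list of things; names that differ only in an ending like _2 or _b are one class to them, and where a whole thing is asked for, a point or a joint stands for the part that bears it (a point fixed in the world has none). Each returns a list of dicts, best first, with "conf" (0 to 1); they miss things now and then, are a little off and sometimes report something else, mostly with a low value. They report only what shows in the picture. A call takes as long as a camera call.
- ctrl.masks_of(picture, query): "region" (420x560 bool, what is visible of it) and "extent" ([left, top, right, bottom] in pixels, round what is visible of it).
- ctrl.landmark_of(picture, query): "centre" ([row, column] in pixels: a listed point, or the origin of a listed thing).
The state is a dict: "time": time; "qpos": joint angles; "dq": joint speeds; "joint_efforts": joint torques, N m; "eef_pos": TCP position; "tcp_rot": TCP orientation; "contact_force": force on the tool from outside, world axes, zero at the start; "wrist_torque": the same for the moment, N m; "opening": opening from 0.0 (shut) to 1.0 (fully open).
Only numpy, scipy, OpenCV 4.12 (cv2) and the standard library are available. Lean on these libraries where they do the work, as an engineer would, in place of code of your own. Each camera call takes 0.05 s, during which the arm holds its last target. There are 200 camera calls.

## Working session

There is one attempt and no reset: what is moved stays moved. The work goes in short steps, Python scripts to look and compute and a tool call to move; the robot and the scene stay as the last step left them, time stands still between calls to the robot, and variables do not carry over. Pictures are saved under pics/ and viewed, about 8 in all and at most 12, crops included, and the job is handed in when it is done.

Besides the shell and the picture viewer there is one more tool, called in YAML: its name, and indented under it one key for each argument. servo_tool: Moves the arm, as the interface text tells. Its arguments: {"type":"object","properties":{"increments":{"type":"array"},"grip_force":{"type":"number"}},"required":["increments"]}

```bash
mkdir -p pics; ls; cat > h.py <<'E'
import numpy as np, cv2
from plant import ctrl
def ray(p,rc):
    u=cv2.undistortPoints(np.array([[[rc[1],rc[0]]]],float),np.array(p["K"]),np.array(p["distortion"]))[0,0]
    T=np.array(p["extrinsics"]); d=T[:3,:3]@np.array([u[0],u[1],1]); return T[:3,3],d/np.linalg.norm(d)
def at_z(p,rc,z):
    o,d=ray(p,rc); return o+d*(z-o[2])/d[2]
def tri(a,ra,b,rb):
    o1,d1=ray(a,ra);o2,d2=ray(b,rb)
    s=np.linalg.lstsq(np.c_[d1,-d2],o2-o1,rcond=None)[0]
    p,q=o1+d1*s[0],o2+d2*s[1]; return (p+q)/2,np.linalg.norm(p-q)
def proj(p,X):
    T=np.linalg.inv(np.array(p["extrinsics"])); r=cv2.Rodrigues(T[:3,:3])[0]
    return cv2.projectPoints(np.atleast_2d(np.array(X,float)),r,T[:3,3],np.array(p["K"]),np.array(p["distortion"]))[0][:,0]
def save(p,n): cv2.imwrite(f"pics/{n}.png",p["frame"][:,:,::-1])
E
python3 - <<'E'
from h import *
np.set_printoptions(precision=3,suppress=True)
print(ctrl.get_state(),ctrl.grip_point_offset)
ps={}
for n in ["top","side"]:
    p=ctrl.read_camera(n);ps[n]=p;save(p,n);print(n,np.array(p["extrinsics"])[:3])
    for q,z in [("roller_1_center",.025),("cradle_a_seat",.095),("cradle_a",0),("beaker_green",0),("bottle",0)]:
        for d in ctrl.landmark_of(p,q): print(q,np.round(d["centre"],1),round(d["conf"],2),at_z(p,d["centre"],z), at_z(p,d["centre"],.095)if 'roller' in q else '')
E
```

```text
pics
{'time': 0.0, 'qpos': array([ 1.094,  0.287,  1.578, -0.   ,  1.279, -0.15 ]), 'dq': array([-0.   ,  0.002,  0.   , -0.001, -0.001,  0.001]), 'joint_efforts': array([  0.   , -40.599, -29.262,  -0.   ,   0.006,   0.   ]), 'eef_pos': array([0.216, 0.639, 0.23 ]), 'tcp_rot': array([ 0.163,  0.987, -0.001, -0.   ]), 'contact_force': array([-0.112, -1.094, -0.34 ]), 'wrist_torque': array([-0.031, -0.018,  0.005]), 'opening': 0.9995270664366348} 0.0187
top [[-0.019 -0.998  0.053  0.263]
 [-1.     0.019 -0.006  0.011]
 [ 0.005 -0.053 -0.999  1.581]]
roller_1_center [184.4 407.4] 0.58 [ 0.433 -0.394  0.025] [ 0.426 -0.376  0.095]
cradle_a_seat [187.4 148.1] 0.96 [0.431 0.4   0.095] 
cradle_a_seat [230.3 369.9] 0.67 [ 0.291 -0.258  0.095] 
cradle_a [191.9 157. ] 0.88 [0.427 0.396 0.   ] 
cradle_a [188.4 278.6] 0.81 [0.43 0.01 0.  ] 
cradle_a [193.4 216.6] 0.57 [0.418 0.206 0.   ] 
beaker_green [240.  185.1] 0.57 [0.273 0.307 0.   ] 
bottle [231.  370.5] 0.83 [ 0.29  -0.277  0.   ] 
side [[ 0.987 -0.046  0.157  0.162]
 [-0.161 -0.412  0.897 -1.209]
 [ 0.024 -0.91  -0.414  0.643]]
roller_1_center [305.2 322.4] 0.82 [ 0.422 -0.39   0.025] [ 0.393 -0.482  0.095]
cradle_a_seat [160.2 272.4] 0.72 [0.438 0.411 0.095] 
cradle_a [184.5 271.5] 0.63 [0.437 0.408 0.   ] 
cradle_a [205.4 277. ] 0.61 [0.425 0.215 0.   ] 
cradle_a [235.7 291.4] 0.59 [ 0.43  -0.008  0.   ] 
beaker_green [200.4 232.1] 0.8 [0.277 0.274 0.   ] 
bottle [287.7 253.1] 0.91 [ 0.283 -0.264  0.   ] 
bottle [177.8 279.8] 0.73 [0.48  0.475 0.   ]
```

View pics/top.png

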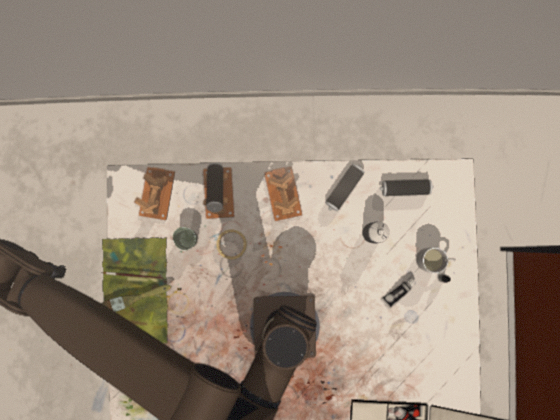

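View pics/side.png

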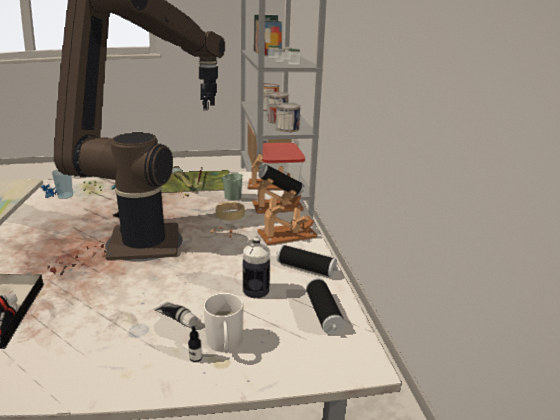

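The top view shows cradles at about (157,192), (216,190, holding a roller) and (284,193). The loose rollers are at about (345,186) and (407,188), the bottle at (376,233) and the beaker at (185,239). Next I'll enlarge these views and get the wrist camera pose.

```bash
python3 - <<'E'
from h import *
np.set_printoptions(precision=3,suppress=True)
t=cv2.imread("pics/top.png")[150:260,130:440];s=cv2.imread("pics/side.png")[140:260,230:350]
w=ctrl.read_camera("wrist");print(np.array(w["extrinsics"])[:3],w["K"][0])
t=cv2.resize(t,(775,275),interpolation=3);s=cv2.resize(s,(320,320),interpolation=3)
c=np.zeros((595,775,3),np.uint8);c[:275]=t;c[275:,:320]=s;c[275:,330:757]=cv2.resize(w["frame"][:,:,::-1],(427,320))
cv2.imwrite("pics/c1.png",c)
E
```

```text
[[ 0.321  0.912  0.254  0.151]
 [ 0.947 -0.309 -0.086  0.662]
 [ 0.     0.268 -0.963  0.373]] [299.756   0.    276.746]
```

View pics/c1.png

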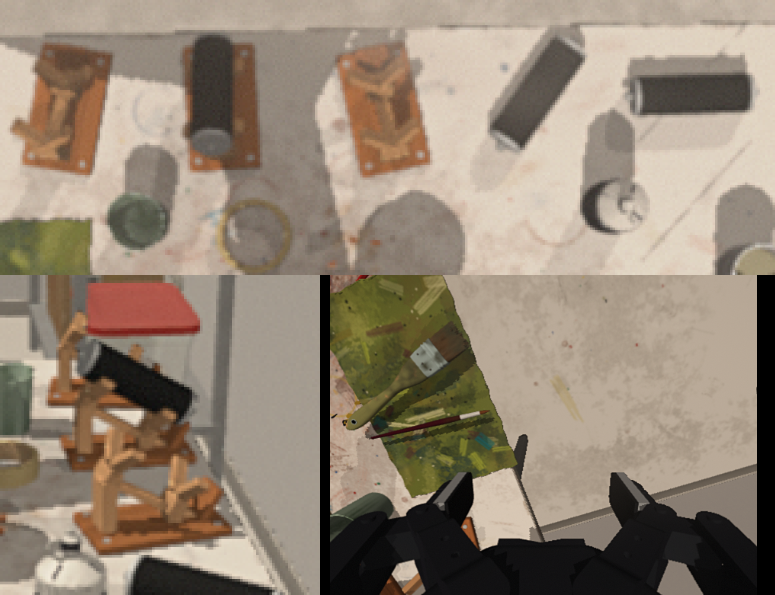

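All three cradles have their high end toward the robot and their foot at +x. I'll go over the left cradle for a wrist view on the way to the others.

servo_tool:
  increments:
    - [1,0.65,-0.65,0.28,0.3]
    - [1,1.3,-1.3,0.55,0.6]
    - [1,2,-2,0.85,0.9]
    - [1,2.65,-2.65,1.1,1.2]
    - [1,3.3,-3.3,1.4,1.5]
    - [1,4,-4,1.7,1.8]
    - [1,4.7,-4.7,2,2.1]
    - [1,5.4,-5.4,2.25,2.4]
    - [1,6.1,-6,2.5,2.4]
    - [1,6.1,-6,2.5,2.4]

```text
time: 1.48
eef_pos: [0.4658, 0.3954, 0.3343]
tcp_rot: [0.062, 0.998, 0.0, 0.003]
contact_force: [-0.1, -0.0, 0.6]
opening: 1.002
```

```bash
cat >> h.py <<'E'
np.set_printoptions(precision=3,suppress=True)
import pickle
def look(n,qs=("cradle_a_seat","cradle_a","roller_1_center")):
    p=ctrl.read_camera("wrist");save(p,n);print(n,ctrl.get_state()["eef_pos"])
    out={"p":p}
    for q in qs:
        out[q]=ctrl.landmark_of(p,q)
        for d in out[q]: print(q,np.round(d["centre"],1),round(d["conf"],2),*[at_z(p,d["centre"],z) for z in (0,.025,.095)])
    pickle.dump(out,open(f"pics/{n}.pkl","wb"));return p
E
python3 -c "
from h import *
look('w1')"
```

```text
w1 [0.463 0.397 0.333]
cradle_a_seat [160.6 272.9] 0.91 [0.448 0.393 0.   ] [0.445 0.393 0.025] [0.437 0.395 0.095]
cradle_a [150.6 273.3] 0.8 [0.432 0.395 0.   ] [0.43  0.396 0.025] [0.425 0.397 0.095]
cradle_a [165.9 151. ] 0.78 [0.432 0.2   0.   ] [0.43  0.211 0.025] [0.425 0.241 0.095]
cradle_a [177.5  28.9] 0.68 [0.426 0.001 0.   ] [0.424 0.023 0.025] [0.42  0.082 0.095]
```

servo_tool:
  increments:
    - [1,0,-1,0,0.4]
    - [1,0,-2,0,0.8]
    - [1,0,-3,0,1.2]
    - [1,0,-4,0,1.6]
    - [1,0,-5,0,2]
    - [1,0,-6,0,2.5]
    - [1,0,-7,0,3]
    - [1,0,-8,0,3.5]
    - [1,0,-9,0,4]
    - [1,0,-9.4,0,4]

```text
time: 2.52
eef_pos: [0.4592, 0.0215, 0.3303]
tcp_rot: [-0.116, 0.993, -0.001, -0.001]
contact_force: [0.2, 0.1, -0.2]
opening: 0.997
```

```bash
python3 -c "
from h import *
look('w2')
im=np.hstack([cv2.imread('pics/w1.png')[:,60:500],cv2.imread('pics/w2.png')[:,60:500]])
cv2.imwrite('pics/c2.png',cv2.resize(im,(800,382)))"
```

```text
w2 [0.459 0.021 0.33 ]
cradle_a [183.  386.2] 0.83 [0.433 0.195 0.   ] [0.431 0.185 0.025] [0.425 0.158 0.095]
cradle_a [211.3 503.1] 0.69 [0.433 0.397 0.   ] [0.431 0.377 0.025] [0.425 0.319 0.095]
cradle_a [147.7 264.1] 0.59 [ 0.424 -0.006  0.   ] [ 0.423 -0.005  0.025] [ 0.418 -0.003  0.095]
```

View pics/c2.png

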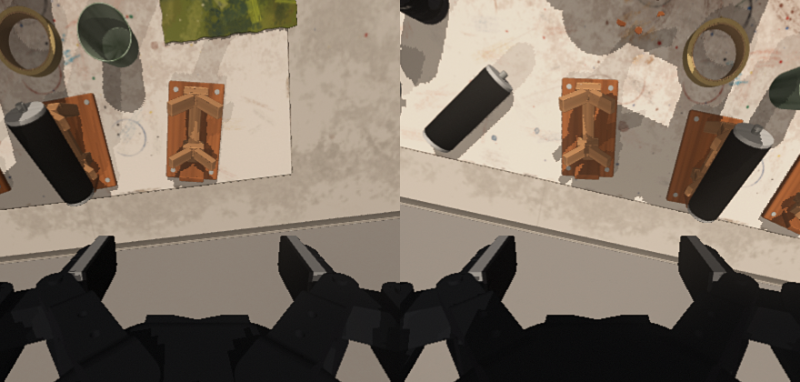

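Left crop: the left cradle is at about (195,130), with its tall saddle at the top (robot side) and its foot at the bottom. Right crop: the right cradle is at about (590,130), also nearly aligned, and loose roller A is at about (468,108). Next I'll fit the base rectangles.

```bash
cat >> h.py <<'E'
def rect(p,m,z):
    c=max(cv2.findContours(m.astype(np.uint8),0,1)[0],key=cv2.contourArea)[:,0]
    W=np.array([at_z(p,(v,u),z)[:2] for u,v in c])
    (cx,cy),(w,h),a=cv2.minAreaRect((W*1000).astype(np.float32))
    if w<h: w,h,a=h,w,a+90
    return np.array([cx,cy,w,h,(a+90)%180-90])
E
python3 - <<'E'
from h import *
for n in ("w1","w2"):
    p=pickle.load(open(f"pics/{n}.pkl","rb"))["p"]
    for d in ctrl.masks_of(p,"cradle_a")[:3]:
        print(n,round(d["conf"],2),d["extent"],*[rect(p,d["region"],z) for z in (0.,.012)])
    for d in ctrl.masks_of(p,"roller_1_center")[:3]:
        print(n,'roller',round(d["conf"],2),d["extent"],rect(p,d["region"],.025))
E
```

```text
w1 0.85 [1.1, 111.8, 73.1, 226.1] [416.855 -17.393 162.604 117.648  11.82 ] [416.337  -6.756 158.505 114.682  11.82 ]
w1 0.75 [242.1, 88.9, 305.2, 200.7] [426.898 395.028 166.469  92.11  -10.443] [426.127 395.268 162.272  89.788 -10.443]
w1 0.72 [109.5, 102.1, 188.5, 206.9] [422.033 201.966 161.514  84.401   3.095] [421.385 207.073 157.443  82.274   3.095]
w2 0.96 [234.5, 86.3, 301.6, 197.4] [418.198  -4.534 166.259  95.167  11.31 ] [417.538  -4.244 162.037  92.75   11.31 ]
w2 0.69 [353.4, 117.9, 437.3, 223.6] [422.352 200.468 163.636  90.61    2.081] [421.586 195.552 159.481  88.309   2.081]
w2 0.59 [459.3, 149.4, 559.5, 261.0] [427.922 425.598 164.367 146.249 -11.377] [427.014 414.965 160.194 142.535 -11.377]
w2 roller 0.63 [0.5, 66.8, 60.3, 113.5] [ 424.718 -340.412   84.279   49.07    89.674]
w2 roller 0.31 [454.7, 150.3, 558.9, 259.1] [425.573 401.626 154.447 136.667  -9.461]
```

servo_tool:
  increments:
    - [1,0,-1,0,-1]
    - [1,0,-2,0,-2]
    - [1,0,-3,0,-3]
    - [1,0,-4,0,-4]
    - [1,0,-5,0,-5]
    - [1,0,-5.2,0,-6]
    - [1,0,-5.2,0,-7]
    - [1,0,-5.2,0,-8]
    - [1,0,-5.2,0,-9]
    - [1,0,-5.2,0,-9]

```text
time: 3.75
eef_pos: [0.4603, -0.1821, 0.3305]
tcp_rot: [0.272, 0.962, 0.0, -0.001]
contact_force: [0.1, 0.2, 0.3]
opening: 0.999
```

```bash
python3 - <<'E'
from h import *
p=look('w3')
for d in ctrl.masks_of(p,"roller_1_center")[:3]:
    print('roller',round(d["conf"],2),d["extent"],rect(p,d["region"],.025))
E
```

```text
w3 [ 0.46  -0.182  0.331]
cradle_a [ 14.  503.1] 0.87 [0.435 0.203 0.   ] [0.433 0.185 0.025] [0.428 0.133 0.095]
cradle_a [ 86.6 367.8] 0.65 [ 0.421 -0.     0.   ] [ 0.42  -0.008  0.025] [ 0.417 -0.03   0.095]
roller_1_center [225.  153.3] 0.67 [ 0.426 -0.401  0.   ] [ 0.424 -0.387  0.025] [ 0.421 -0.349  0.095]
roller_1_center [163.7 257.3] 0.65 [ 0.431 -0.199  0.   ] [ 0.429 -0.196  0.025] [ 0.425 -0.189  0.095]
roller 0.59 [103.8, 188.6, 198.7, 262.5] [ 424.989 -392.946  179.402   50.701  -89.434]
```

```bash
cat >> h.py <<'E'
def dark(p,rc,th=75):
    g=cv2.medianBlur(p["frame"].max(2),3)<th
    n,l=cv2.connectedComponents(g.astype(np.uint8)); m=l==l[int(rc[0]),int(rc[1])]
    r,c=np.nonzero(m); box=cv2.minAreaRect(np.c_[c,r].astype(np.float32))
    return m,(box[0][1],box[0][0])
E
python3 - <<'E'
from h import *
L=lambda n:pickle.load(open(f"pics/{n}.pkl","rb"))["p"]
w2,w3=L("w2"),L("w3")
m2,c2=dark(w2,(118,135)); m3,c3=dark(w3,(164,257)); mb,cb=dark(w3,(225,153))
for p,m,c in ((w2,m2,c2),(w3,m3,c3),(w3,mb,cb)): print(m.sum(),c,rect(p,m,.025),rect(p,m,.035))
print(tri(w2,c2,w3,c3))
E
```

```text
3659 (123.25000762939453, 132.25001525878906) [ 433.822 -197.814  148.445   50.854  -36.766] [ 432.892 -193.241  145.129   49.718  -36.766]
3168 (162.62893676757812, 257.990478515625) [ 431.068 -196.219  144.371   48.456  -36.324] [ 430.406 -195.095  141.147   47.374  -36.324]
2662 (228.76922607421875, 149.34616088867188) [ 426.057 -398.73   151.378   49.023  -88.941] [ 425.507 -393.084  147.998   47.928  -88.941]
(array([ 0.43 , -0.194,  0.032]), np.float64(0.004097971765927713))
```

servo_tool:
  increments:
    - [1,0,-1,0,-1.2]
    - [1,0,-2,0,-2.4]
    - [1,0,-3,0,-3.6]
    - [1,0,-4,0,-4.8]
    - [1,0,-5,0,-6]
    - [1,0,-5.2,0,-7.2]
    - [1,0,-5.2,0,-8.4]
    - [1,0,-5.2,0,-9.6]
    - [1,0,-5.2,0,-10.4]
    - [1,0,-5.2,0,-10.8]

```text
time: 4.83
eef_pos: [0.4602, -0.3905, 0.3305]
tcp_rot: [0.679, 0.734, 0.001, -0.001]
contact_force: [-0.1, -0.2, -0.3]
opening: 0.999
```

```bash
python3 - <<'E'
from h import *
p=look('w4')
p3=pickle.load(open(f"pics/w3.pkl","rb"))["p"]
for d in ctrl.landmark_of(p,"roller_1_center"):
    m,c=dark(p,d["centre"]);print(m.sum(),c,rect(p,m,.025),rect(p,m,.035))
    for rc in ((225,153.3),(163.7,257.3)): print(tri(p3,rc,p,d["centre"]))
q=ctrl.get_state()["tcp_rot"];print(q,ctrl.get_state()["qpos"])
E
```

```text
w4 [ 0.46  -0.39   0.331]
roller_1_center [170.2 254.4] 0.86 [ 0.424 -0.388  0.   ] [ 0.425 -0.384  0.025] [ 0.43  -0.375  0.095]
3088 (173.49769592285156, 253.7926025390625) [ 425.322 -392.473  144.265   48.567  -89.062] [ 425.956 -390.902  141.043   47.482  -89.062]
(array([ 0.425, -0.384,  0.031]), np.float64(0.0014082581570897931))
(array([ 0.428, -0.25 ,  0.347]), np.float64(0.18179190884692153))
[ 0.678  0.735  0.001 -0.   ] [-0.872  0.071  1.643  0.001  1.428 -0.953]
```

servo_tool:
  increments:
    - [1,-0.5,-0.1,-0.9,-0.4]
    - [1,-0.86,-0.19,-1.8,-0.7]
    - [1,-0.86,-0.19,-2.8,-0.7]
    - [1,-0.86,-0.19,-3.8,-0.7]
    - [1,-0.86,-0.19,-4.8,-0.7]
    - [1,-0.86,-0.19,-5.8,-0.7]
    - [1,-0.86,-0.19,-6.7,-0.7]
    - [1,-0.86,-0.19,-7.4,-0.7]
    - [1,-0.86,-0.19,-8,-0.7]
    - [1,-0.86,-0.19,-8,-0.7]

```text
time: 5.92
eef_pos: [0.423, -0.3941, 0.0049]
tcp_rot: [0.7, 0.714, 0.001, -0.006]
contact_force: [-0.8, 1.8, -0.8]
opening: 1.0
```

servo_tool:
  increments:
    - [0.3,0,0,0,0]
    - [0.3,0,0,0,0]
    - [0.3,0,0,0,0]
    - [0.3,0,0,0,0]
    - [0.3,0,0,0,0]
    - [0.3,0,0,0,0]
    - [0.3,0,0,0,0]
    - [0.3,0,0,0,0]
    - [0.3,0,0,0.1,0]
    - [0.3,0,0,0.4,0]
  grip_force: 25

```text
time: 6.75
eef_pos: [0.4216, -0.3924, 0.0192]
tcp_rot: [0.7, 0.714, 0.002, -0.008]
contact_force: [-0.1, 0.9, -1.9]
opening: 0.573
```

servo_tool:
  increments:
    - [0.3,0,0,-0.2,0]
    - [0.3,0,0,-0.34,0]
    - [0.3,0,0,-0.34,0]
    - [0.8,0,0,-0.34,0]
    - [0.8,0,0,-0.34,0]
    - [0.8,0,-0.05,-0.25,0]
    - [0.8,0,-0.1,-0.17,0]
    - [0.8,0,-0.1,-0.17,0]
    - [0.8,0,-0.1,-0.17,0]
    - [0.3,0,-0.1,-0.17,0]

```text
time: 7.58
eef_pos: [0.4216, -0.3964, 0.0125]
tcp_rot: [0.7, 0.714, 0.002, -0.008]
contact_force: [-0.8, -0.7, -0.5]
opening: 0.675
```

servo_tool:
  increments:
    - [0.3,0,0,0,0]
    - [0.3,0,0,0,0]
    - [0.3,0,0,0,0]
    - [0.3,0,0,0,0]
    - [0.3,0,0,0,0]
    - [0.3,0,0,0,0]
    - [0.3,0,0,0.5,0]
    - [0.3,0,0,1.2,0]
    - [0.3,0,0,2,0]
    - [0.3,0,0,3,0]

```text
time: 8.42
eef_pos: [0.42, -0.3944, 0.1303]
tcp_rot: [0.7, 0.714, 0.002, -0.012]
contact_force: [0.8, -0.5, -2.6]
opening: 0.572
```

servo_tool:
  increments:
    - [0.3,0.1,0.4,0.7,1.3]
    - [0.3,0.2,0.9,1.4,2.6]
    - [0.3,0.3,1.4,2,3.9]
    - [0.3,0.4,2,2.5,5.2]
    - [0.3,0.5,2.6,2.7,6.5]
    - [0.3,0.6,3.3,2.7,7.8]
    - [0.3,0.7,4,2.7,9.1]
    - [0.3,0.8,4.7,2.7,10.4]
    - [0.3,0.9,5.4,2.7,11.7]
    - [0.3,0.9,6,2.7,13]

```text
time: 9.25
eef_pos: [0.4557, -0.1523, 0.2373]
tcp_rot: [0.203, 0.979, -0.004, -0.012]
contact_force: [1.1, -0.8, -0.8]
opening: 0.573
```

servo_tool:
  increments:
    - [0.3,-0.05,0.6,0,1]
    - [0.3,-0.1,1.2,0,2]
    - [0.3,-0.2,1.8,0,3]
    - [0.3,-0.3,2.4,-0.2,4]
    - [0.3,-0.4,3,-0.4,5]
    - [0.3,-0.5,3.5,-0.6,6]
    - [0.3,-0.5,3.7,-0.8,6.9]
    - [0.3,-0.5,3.7,-0.9,6.9]
    - [0.3,-0.5,3.7,-0.9,6.9]
    - [0.3,-0.5,3.7,-0.9,6.9]

```text
time: 10.08
eef_pos: [0.4355, -0.0047, 0.2009]
tcp_rot: [-0.095, 0.995, -0.007, -0.011]
contact_force: [0.2, 0.2, -1.3]
opening: 0.576
```

```bash
python3 - <<'E'
from h import *
p=look('w5')
s=ctrl.read_camera("side")
print(ctrl.get_state()["eef_pos"],ctrl.get_state()["tcp_rot"])
c=np.zeros((480,800,3),np.uint8)
c[:360,:480]=cv2.resize(p["frame"][:,:,::-1],(480,360));c[:,485:]=cv2.resize(s["frame"][130:250,250:329,::-1],(315,480))
cv2.imwrite("pics/c3.png",c)
E
```

```text
w5 [ 0.436 -0.005  0.201]
cradle_a [222.1 448.2] 0.91 [0.431 0.201 0.   ] [0.426 0.185 0.025] [0.414 0.141 0.095]
roller_1_center [260.7 277. ] 0.71 [0.519 0.01  0.   ] [0.508 0.009 0.025] [0.478 0.004 0.095]
[ 0.436 -0.005  0.202] [-0.096  0.995 -0.008 -0.01 ]
```

View pics/c3.png

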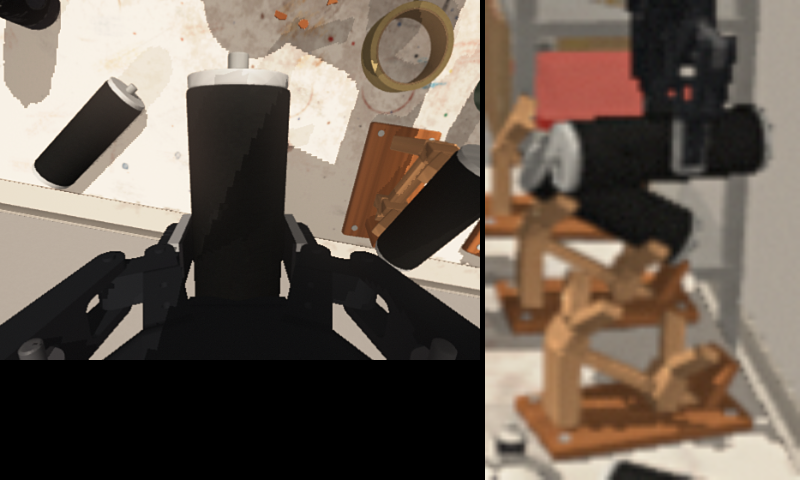

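Wrist view: the roller is centred between the fingers at about (238,180). Side view: it is level above the empty right cradle, whose high end is toward the robot. I'll descend until it touches the upper saddle.

servo_tool:
  increments:
    - [0.3,-0.1,0.02,-0.5,0.1]
    - [0.3,-0.16,0.04,-1,0.1]
    - [0.3,-0.16,0.04,-1.4,0.1]
    - [0.3,-0.16,0.04,-1.7,0.1]
    - [0.3,-0.16,0.04,-1.9,0.1]
    - [0.3,-0.16,0.04,-2,0.1]
    - [0.3,-0.16,0.04,-2.1,0.1]
    - [0.3,-0.16,0.04,-2.2,0.1]
    - [0.3,-0.16,0.04,-2.25,0.1]
    - [0.3,-0.16,0.04,-2.3,0.1]
  grip_force: 20

```text
time: 11.17
eef_pos: [0.4306, -0.0034, 0.1108]
tcp_rot: [-0.1, 0.995, -0.008, -0.009]
contact_force: [0.5, 0.9, 2.5]
opening: 0.574
```

servo_tool:
  increments:
    - [0.3,0,0,-0.05,0]
    - [0.3,0,0,-0.1,0]
    - [0.3,0,0,-0.15,0]
    - [0.3,0,0,-0.2,0]
    - [0.3,0,0,-0.25,0]
    - [0.3,0,0,-0.3,0]
    - [0.3,0,0,-0.35,0]
    - [0.3,0,0,-0.4,0]
    - [0.3,0,0,-0.45,0]
    - [0.3,0,0,-0.45,0]

```text
time: 12.0
eef_pos: [0.4311, -0.003, 0.0927]
tcp_rot: [-0.099, 0.995, -0.007, -0.008]
contact_force: [2.4, 4.2, 2.1]
opening: 0.578
```

```bash
cat >> h.py <<'E'
def sidecrop(n,r0=130,r1=250,c0=240,c1=340):
    s=ctrl.read_camera("side");cv2.imwrite(f"pics/{n}.png",cv2.resize(s["frame"][r0:r1,c0:c1,::-1],None,fx=5,fy=5,interpolation=2))
    st=ctrl.get_state();print(st["time"],st["eef_pos"],st["contact_force"],st["opening"]);return s
E
python3 -c "
from h import *
sidecrop('s1')"
```

```text
12.05 [ 0.431 -0.003  0.093] [2.434 4.387 2.394] 0.5771448236985492
```

View pics/s1.png

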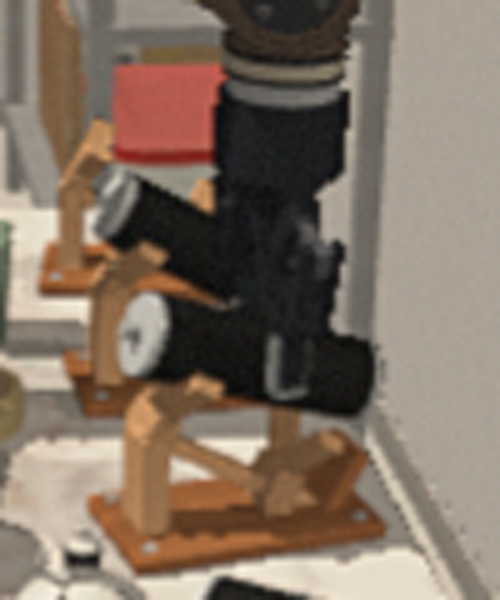

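The roller is turning in the grip as intended: upper saddle contact at about (185,390), tilt about 15°. Its low end looks close to the stop, so I'll shift a little uphill and keep lowering.

servo_tool:
  increments:
    - [0.3,-0.08,0.02,0,0]
    - [0.3,-0.16,0.05,0,0]
    - [0.3,-0.16,0.05,-0.04,0]
    - [0.3,-0.16,0.05,-0.08,0]
    - [0.3,-0.16,0.05,-0.12,0]
    - [0.3,-0.16,0.05,-0.16,0]
    - [0.3,-0.16,0.05,-0.2,0]
    - [0.3,-0.16,0.05,-0.24,0]
    - [0.3,-0.16,0.05,-0.24,0]
    - [0.3,-0.16,0.05,-0.24,0]

```text
time: 12.88
eef_pos: [0.4252, -0.0017, 0.0832]
tcp_rot: [-0.1, 0.995, -0.008, -0.008]
contact_force: [3.6, -3.3, 3.1]
opening: 0.573
```

```bash
python3 -c "
from h import *
sidecrop('s2')"
```

```text
12.9333 [ 0.425 -0.002  0.083] [ 4.161 -3.5    2.162] 0.5747155489201919
```

View pics/s2.png

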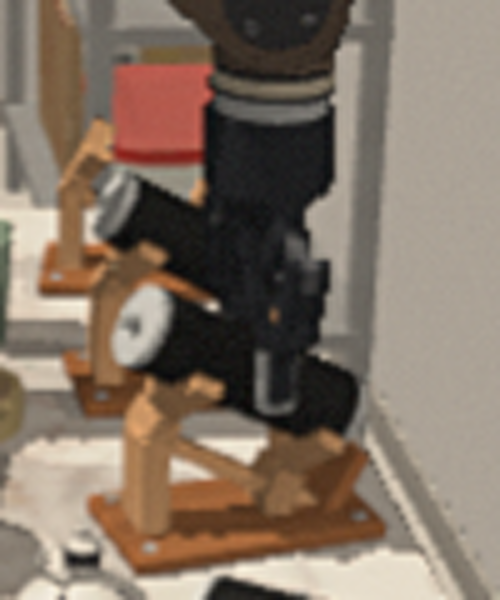

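Tilt is now about 23° and the low end at (345,420) sits just above the lower saddle. Lowering further and centring in y.

servo_tool:
  increments:
    - [0.3,0,-0.02,-0.03,0]
    - [0.3,0,-0.02,-0.06,0]
    - [0.3,0,-0.02,-0.09,0]
    - [0.3,0,-0.02,-0.12,0]
    - [0.3,0,-0.02,-0.15,0]
    - [0.3,0,-0.02,-0.18,0]
    - [0.3,0,-0.02,-0.18,0]
    - [0.3,0,-0.02,-0.18,0]
    - [0.3,0,-0.02,-0.18,0]
    - [0.3,0,-0.02,-0.18,0]

```text
time: 13.77
eef_pos: [0.428, -0.0017, 0.0804]
tcp_rot: [-0.099, 0.995, -0.007, -0.005]
contact_force: [-2.8, 5.5, 25.4]
opening: 0.578
```

servo_tool:
  increments:
    - [0.3,0,0,0.03,0]
    - [0.3,0.04,0.01,0.01,0]
    - [0.3,0.08,0.02,-0.01,0]
    - [0.3,0.12,0.02,-0.03,0]
    - [0.3,0.16,0.03,-0.06,0]
    - [0.3,0.2,0.04,-0.08,0]
    - [0.3,0.24,0.05,-0.1,0]
    - [0.3,0.24,0.05,-0.1,0]
    - [0.3,0.24,0.05,-0.1,0]
    - [0.3,0.24,0.05,-0.1,0]

```text
time: 14.6
eef_pos: [0.4345, -0.0002, 0.0767]
tcp_rot: [-0.099, 0.995, -0.007, -0.011]
contact_force: [-13.3, -4.8, 16.6]
opening: 0.58
```

```bash
python3 -c "
from h import *
sidecrop('s3')"
```

```text
14.65 [ 0.434 -0.     0.077] [-12.781  -3.577  16.883] 0.5741057730711007
```

View pics/s3.png

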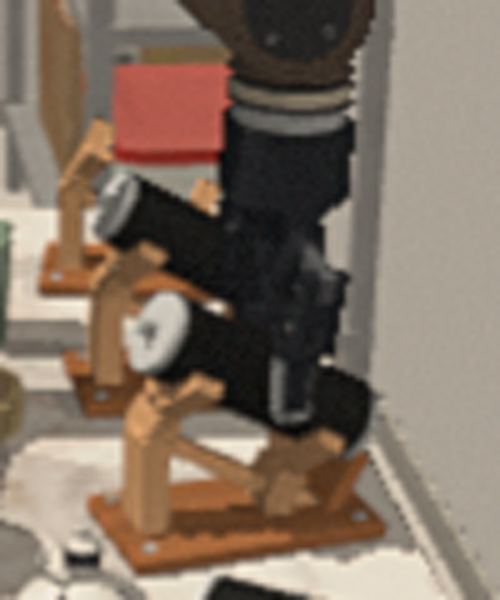

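```bash
python3 - <<'E'
from h import *
s=ctrl.read_camera("side"); c30,s30=np.cos(np.pi/6),.5
def ends(base,yaw,d,up=0):
    a=np.array([-np.cos(np.radians(yaw)),-np.sin(np.radians(yaw)),0])  # uphill
    S=np.array([*base,0.095])-a*d; ax=a*c30+np.array([0,0,s30]); S=S+ax*up
    return [S+ax*75e-3,S,S-ax*75e-3]
for d in (0,.005,.01,.015):
  print(d,'stored',proj(s,ends((.4217,.198),2.5,d)).round(1).tolist(),'right',proj(s,ends((.4178,-.0044),11.3,d)).round(1).tolist())
im=cv2.resize(s["frame"][160:240,250:330,::-1],None,fx=7,fy=7,interpolation=2)
for b,y in (((.4217,.198),2.5),((.4178,-.0044),11.3)):
  for X in proj(s,ends(b,y,.008)): cv2.circle(im,tuple(((X+.5-[250,160])*7).astype(int).tolist()),4,(0,255,0),-1)
cv2.imwrite("pics/s4.png",im)
E
```

```text
0 stored [[258.4, 171.1], [277.8, 181.0], [296.5, 190.5]] right [[267.5, 196.8], [288.5, 206.2], [308.3, 215.0]]
0.005 stored [[259.9, 171.1], [279.3, 180.9], [298.0, 190.4]] right [[269.2, 196.6], [290.1, 205.9], [309.8, 214.8]]
0.01 stored [[261.4, 171.0], [280.8, 180.8], [299.4, 190.3]] right [[270.9, 196.4], [291.7, 205.7], [311.3, 214.6]]
0.015 stored [[263.0, 170.9], [282.3, 180.8], [300.9, 190.3]] right [[272.5, 196.2], [293.3, 205.5], [312.9, 214.4]]
```

View pics/s4.png

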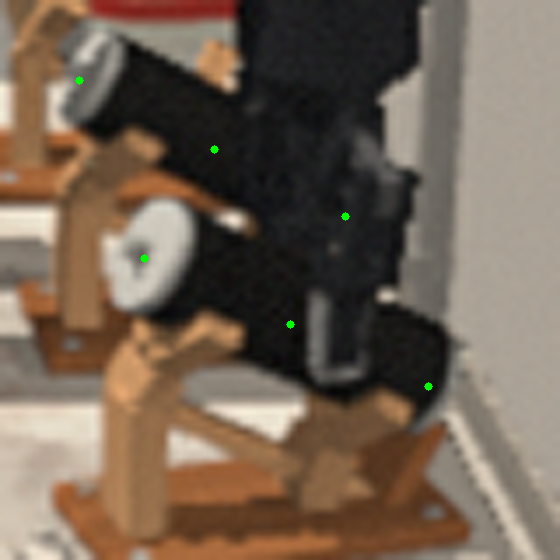

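servo_tool:
  increments:
    - [0.3,0,0,0.03,0]
    - [0.5,0,0,0.03,0]
    - [0.7,0,0,0.03,0]
    - [0.9,0,0,0.05,0]
    - [1,0,0,0.05,0]
    - [1,0,0,0.05,0]
    - [1,0,0,0.3,0]
    - [1,0,0,0.8,0]
    - [1,0,0,1.6,0]
    - [1,0,0,2.5,0]

```text
time: 15.53
eef_pos: [0.433, 0.0002, 0.1767]
tcp_rot: [-0.099, 0.995, -0.006, -0.013]
contact_force: [1.0, 0.1, -0.6]
opening: 0.999
```

```bash
python3 - <<'E'
from h import *
p=look('w6',("roller_1_center","cradle_a"))
s=ctrl.read_camera("side");save(s,"s5")
c=np.zeros((560,800,3),np.uint8)
c[:,:480]=cv2.resize(s["frame"][160:240,255:323,::-1],(480,560),interpolation=2)
c[:240,480:]=cv2.resize(p["frame"][:,:,::-1],(320,240));t=ctrl.read_camera("top")
c[240:560,480:]=cv2.resize(t["frame"][160:225,200:330,::-1],(320,320)[:2] if 0 else (320,160),interpolation=2).repeat(2,0)[:320] if 0 else cv2.resize(t["frame"][160:240,205:285+0,::-1],(320,320),interpolation=2)
cv2.imwrite("pics/c5.png",c)
E
```

```text
w6 [ 0.438 -0.001  0.186]
roller_1_center [211.5 278.3] 0.98 [0.447 0.004 0.   ] [0.441 0.003 0.025] [ 0.424 -0.     0.095]
cradle_a [232.  451.4] 0.64 [ 0.432  0.198 -0.   ] [0.427 0.182 0.025] [0.413 0.137 0.095]
```

View pics/c5.png

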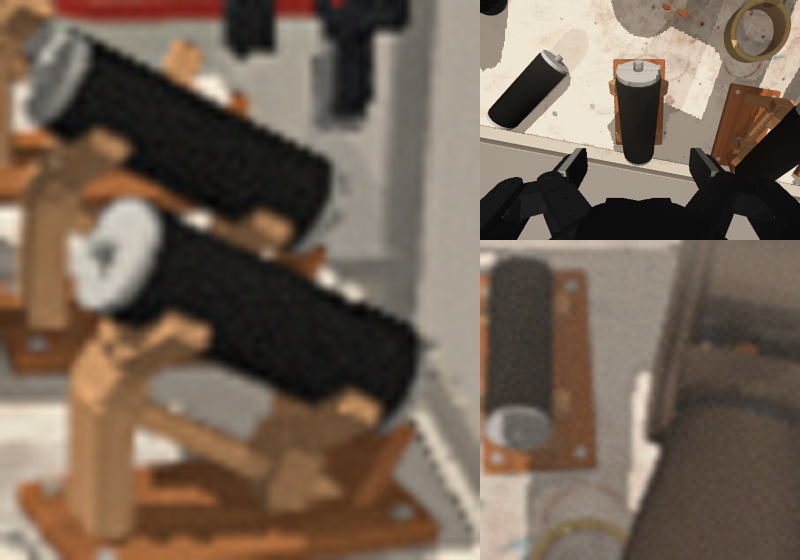

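The roller now lies in both Vs; its high disc at about (272,196) full-frame is within about 2 mm of the stored roller's pattern. To be sure it meets the stop, I'll regrip lightly and slide it down the slope until force shows.

servo_tool:
  increments:
    - [1,-0.05,0.02,-0.8,0]
    - [1,-0.1,0.02,-1.6,0]
    - [1,-0.1,0.02,-2.2,0]
    - [1,-0.1,0.02,-2.6,0]
    - [1,-0.1,0.02,-2.6,0]
    - [0.3,-0.1,0.02,-2.6,0]
    - [0.3,-0.1,0.02,-2.6,0]
    - [0.3,-0.1,0.02,-2.6,0]
    - [0.3,-0.1,0.02,-2.6,0]
    - [0.3,-0.1,0.02,-2.6,0]

```text
time: 16.62
eef_pos: [0.4318, -0.0005, 0.0748]
tcp_rot: [-0.1, 0.995, -0.009, -0.009]
contact_force: [-1.1, -4.9, 3.9]
opening: 0.58
```

servo_tool:
  increments:
    - [0.3,0,0,0,0]
    - [0.3,0,0,0,0]
    - [0.3,0.04,0.01,-0.02,0]
    - [0.3,0.08,0.02,-0.04,0]
    - [0.3,0.12,0.03,-0.07,0]
    - [0.3,0.16,0.03,-0.09,0]
    - [0.3,0.2,0.04,-0.11,0]
    - [0.3,0.2,0.04,-0.11,0]
    - [0.3,0.2,0.04,-0.11,0]
    - [0.3,0.2,0.04,-0.11,0]

```text
time: 17.45
eef_pos: [0.4369, 0.0006, 0.0715]
tcp_rot: [-0.101, 0.995, -0.009, -0.015]
contact_force: [-15.8, -4.4, 17.3]
opening: 0.575
```

```bash
python3 -c "
from h import *
st=ctrl.get_state();print(st['eef_pos'],st['contact_force'],st['opening'])"
```

```text
[0.437 0.001 0.072] [-15.78   -4.369  17.285] 0.5754113342823604
```

The force along the slope is about 22 N uphill against only about 7 N normal, so the roller is against the stop. Releasing and heading to roller A.

servo_tool:
  increments:
    - [0.4,-0.03,0,0.03,0]
    - [0.7,-0.03,0,0.03,0]
    - [1,-0.03,0,0.05,0]
    - [1,-0.03,0,0.05,0]
    - [1,-0.03,0,0.05,0]
    - [1,-0.03,0,0.4,0]
    - [1,-0.03,0,1.2,0]
    - [1,-0.03,0,2.2,0]
    - [1,-0.03,0,3.2,0]
    - [1,0,-0.5,3.8,-1]

```text
time: 18.28
eef_pos: [0.4381, -0.0179, 0.2278]
tcp_rot: [-0.058, 0.998, -0.008, -0.012]
contact_force: [0.9, 0.4, 0.7]
opening: 0.997
```

servo_tool:
  increments:
    - [1,0,-0.9,0,-1.2]
    - [1,0,-1.9,0,-2.4]
    - [1,0,-2.9,0,-3.6]
    - [1,0,-3.8,0,-4.8]
    - [1,0,-4.4,0,-6]
    - [1,0,-4.5,0,-7.2]
    - [1,0,-4.5,0,-8.4]
    - [1,0,-4.5,0,-8.6]
    - [1,0,-4.5,0,-8.6]
    - [1,0,-4.5,0,-8.6]

```text
time: 19.12
eef_pos: [0.4381, -0.1976, 0.2276]
tcp_rot: [0.311, 0.95, -0.003, -0.014]
contact_force: [-0.8, -0.3, -0.1]
opening: 1.0
```

```bash
cat >> h.py <<'E'
def disc(s,c,r=(11,11)):
    """centroid of the bright grey end-disc near column,row c in the side picture"""
    x,y=c; w=s["frame"][y-r[1]:y+r[1],x-r[0]:x+r[0]].astype(int)
    m=(w.min(2)>95)&(w.max(2)-w.min(2)<22)
    n,l,st,ce=cv2.connectedComponentsWithStats(m.astype(np.uint8))
    return [(np.round(ce[i]+[x-r[0],y-r[1]],1).tolist(),int(st[i,4])) for i in range(1,n) if st[i,4]>12]
E
python3 - <<'E'
from h import *
st=ctrl.get_state();print(st['eef_pos'],st['tcp_rot'],st['qpos'])
p=look('w7',("roller_1_center",))
m,c=dark(p,(175,270));print(m.sum(),c,rect(p,m,.025),rect(p,m,.035))
s=ctrl.read_camera("side");save(s,"s6");print(disc(s,(272,196)),disc(s,(263,170)))
s5=dict(frame=cv2.imread("pics/s5.png")[:,:,::-1]);print(disc(s5,(272,196)),disc(s5,(263,170)))
print([ (d["centre"],d["conf"]) for d in ctrl.landmark_of(s,"roller_1_center")])
E
```

```text
[ 0.438 -0.198  0.228] [ 0.311  0.95  -0.003 -0.014] [-0.627 -0.133  2.029 -0.015  1.271 -1.562]
w7 [ 0.438 -0.197  0.228]
roller_1_center [ 60.7 456.4] 0.68 [0.436 0.051 0.   ] [0.432 0.037 0.025] [ 0.423 -0.002  0.095]
5129 (186.5, 276.4999694824219) [ 432.113 -196.935  145.529   48.854  -36.34 ] [ 430.791 -195.785  141.328   47.444  -36.34 ]
[([271.0, 195.7], 118)] [([264.4, 167.5], 74)]
[([271.3, 195.7], 124)] [([264.5, 167.6], 72)]
[([207.3, 288.9], 0.94), ([207.3, 276.6], 0.17)]
```

servo_tool:
  increments:
    - [1,-0.04,-0.06,-0.9,0]
    - [1,-0.04,-0.06,-1.8,0]
    - [1,-0.04,-0.06,-2.7,0]
    - [1,-0.04,-0.06,-3.6,0]
    - [1,-0.04,-0.06,-4.4,0]
    - [1,-0.04,-0.06,-5,0]
    - [1,-0.04,-0.06,-5.3,0]
    - [1,-0.04,-0.06,-5.3,0]
    - [1,-0.04,-0.06,-5.3,0]
    - [1,-0.04,-0.06,-5.3,0]

```text
time: 20.15
eef_pos: [0.4376, -0.2005, 0.0171]
tcp_rot: [0.311, 0.95, -0.004, -0.013]
contact_force: [0.1, -0.6, 0.2]
opening: 0.998
```

servo_tool:
  increments:
    - [1,-0.02,0,-0.06,0]
    - [1,-0.02,0,-0.11,0]
    - [0.3,-0.02,0,-0.11,0]
    - [0.3,-0.02,0,-0.11,0]
    - [0.3,-0.02,0,-0.11,0]
    - [0.3,-0.02,0,-0.11,0]
    - [0.3,-0.02,0,-0.11,0]
    - [0.3,-0.02,0,-0.11,0]
    - [0.3,-0.02,0,-0.11,0]
    - [0.3,-0.02,0,-0.11,0]
  grip_force: 25

```text
time: 20.98
eef_pos: [0.4371, -0.2006, 0.0131]
tcp_rot: [0.311, 0.95, -0.004, -0.013]
contact_force: [-1.7, 0.7, 4.7]
opening: 0.576
```

servo_tool:
  increments:
    - [0.3,0,0,0.4,0]
    - [0.3,0,0,1,0]
    - [0.3,0,0,1.8,0]
    - [0.3,0,0,2.7,0]
    - [0.3,0,0,3.6,0]
    - [0.3,0,0,4.5,0]
    - [0.3,0,0.3,5.3,0.4]
    - [0.3,0.1,1,6,0.8]
    - [0.3,0.2,1.8,6.3,1.2]
    - [0.3,0.3,2.7,6.4,1.6]

```text
time: 21.82
eef_pos: [0.4501, -0.0927, 0.2719]
tcp_rot: [0.244, 0.97, -0.005, -0.01]
contact_force: [1.1, -0.6, -2.0]
opening: 0.572
```

servo_tool:
  increments:
    - [0.3,0,0.8,0,0.4]
    - [0.3,0,1.7,0,0.8]
    - [0.3,0,2.6,0,1.2]
    - [0.3,0,3.5,0,1.6]
    - [0.3,0,4.4,0,2]
    - [0.3,0,5.3,0,2.4]
    - [0.3,0,6.2,0,2.8]
    - [0.3,0,7.1,0,3.2]
    - [0.3,-0.1,8,0,3.6]
    - [0.3,-0.2,8.9,0,3.6]

```text
time: 22.65
eef_pos: [0.4412, 0.2649, 0.2703]
tcp_rot: [0.089, 0.996, -0.007, -0.01]
contact_force: [-0.3, -0.2, -2.0]
opening: 0.574
```

servo_tool:
  increments:
    - [0.3,-0.05,0.7,0,0]
    - [0.3,-0.1,1.4,0,0]
    - [0.3,-0.17,2.1,0,0]
    - [0.3,-0.17,2.8,-0.2,0]
    - [0.3,-0.17,3.2,-0.6,0]
    - [0.3,-0.17,3.22,-1.2,0]
    - [0.3,-0.17,3.22,-1.8,0]
    - [0.3,-0.17,3.22,-2.4,0]
    - [0.3,-0.17,3.22,-2.8,0]
    - [0.3,-0.17,3.22,-2.8,0]

```text
time: 23.48
eef_pos: [0.431, 0.3916, 0.1516]
tcp_rot: [0.089, 0.996, -0.011, -0.014]
contact_force: [-0.0, -1.0, -3.5]
opening: 0.57
```

```bash
python3 -c "
from h import *
st=ctrl.get_state();print(st['eef_pos'],st['tcp_rot'],st['contact_force'])"
```

```text
[0.431 0.392 0.152] [ 0.089  0.996 -0.011 -0.014] [-0.012 -0.956 -3.466]
```

servo_tool:
  increments:
    - [0.3,0.05,0.04,-0.2,0]
    - [0.3,0.05,0.04,-0.4,0]
    - [0.3,0.05,0.04,-0.6,0]
    - [0.3,0.05,0.04,-0.75,0]
    - [0.3,0.05,0.04,-0.85,0]
    - [0.3,0.05,0.04,-0.92,0]
    - [0.3,0.05,0.04,-0.98,0]
    - [0.3,0.05,0.04,-1.04,0]
    - [0.3,0.05,0.04,-1.1,0]
    - [0.3,0.05,0.04,-1.1,0]
  grip_force: 20

```text
time: 24.32
eef_pos: [0.4342, 0.3937, 0.1088]
tcp_rot: [0.089, 0.996, -0.01, -0.013]
contact_force: [1.3, -0.2, 1.5]
opening: 0.575
```

servo_tool:
  increments:
    - [0.3,-0.02,0,-0.07,0]
    - [0.3,-0.04,0.01,-0.14,0]
    - [0.3,-0.06,0.01,-0.21,0]
    - [0.3,-0.08,0.02,-0.28,0]
    - [0.3,-0.1,0.02,-0.35,0]
    - [0.3,-0.12,0.02,-0.42,0]
    - [0.3,-0.12,0.02,-0.49,0]
    - [0.3,-0.12,0.02,-0.56,0]
    - [0.3,-0.12,0.02,-0.62,0]
    - [0.3,-0.12,0.02,-0.62,0]

```text
time: 25.15
eef_pos: [0.4305, 0.3941, 0.0842]
tcp_rot: [0.089, 0.996, -0.01, -0.012]
contact_force: [4.7, -3.2, 2.7]
opening: 0.576
```

servo_tool:
  increments:
    - [0.3,0,-0.02,-0.03,0]
    - [0.3,0,-0.02,-0.05,0]
    - [0.3,0,-0.02,-0.08,0]
    - [0.3,0,-0.02,-0.1,0]
    - [0.3,0,-0.02,-0.12,0]
    - [0.3,0,-0.02,-0.12,0]
    - [0.3,0,-0.02,-0.12,0]
    - [0.3,0,-0.02,-0.12,0]
    - [0.3,0,-0.02,-0.12,0]
    - [0.3,0,-0.02,-0.12,0]

```text
time: 25.98
eef_pos: [0.4315, 0.394, 0.0834]
tcp_rot: [0.088, 0.996, -0.009, -0.011]
contact_force: [-2.3, -5.7, 17.8]
opening: 0.574
```

```bash
python3 - <<'E'
from h import *
st=ctrl.get_state();print(st['eef_pos'],st['contact_force'])
s=ctrl.read_camera("side");save(s,"s7")
a=np.array([-np.cos(np.radians(-10.5)),-np.sin(np.radians(-10.5)),0]);ax=a*np.cos(np.pi/6)+[0,0,.5]
S=np.array([.441,.392,.095]);print(proj(s,[S+ax*.075,S,S-ax*.075]))
x,y=proj(s,[S+ax*.075])[0].astype(int);print(disc(s,(x,y)))
E
```

```text
[0.431 0.394 0.083] [-2.293 -5.731 17.803]
[[256.263 151.503]
 [273.921 161.834]
 [291.295 172.024]]
[([246.1, 152.7], 58), ([259.1, 142.1], 22), ([252.7, 148.8], 31)]
```

servo_tool:
  increments:
    - [0.3,0,-0.02,0.03,0]
    - [0.3,0.05,-0.02,0,0]
    - [0.3,0.1,-0.03,-0.03,0]
    - [0.3,0.15,-0.04,-0.06,0]
    - [0.3,0.2,-0.05,-0.09,0]
    - [0.3,0.24,-0.06,-0.11,0]
    - [0.3,0.28,-0.07,-0.13,0]
    - [0.3,0.28,-0.07,-0.13,0]
    - [0.3,0.28,-0.07,-0.13,0]
    - [0.3,0.28,-0.07,-0.13,0]

```text
time: 26.87
eef_pos: [0.4419, 0.3917, 0.078]
tcp_rot: [0.089, 0.996, -0.009, -0.012]
contact_force: [-3.0, 4.5, 3.0]
opening: 0.57
```

servo_tool:
  increments:
    - [0.3,0.04,0,-0.02,0]
    - [0.3,0.08,-0.01,-0.05,0]
    - [0.3,0.12,-0.02,-0.07,0]
    - [0.3,0.16,-0.03,-0.09,0]
    - [0.3,0.2,-0.03,-0.12,0]
    - [0.3,0.2,-0.03,-0.12,0]
    - [0.3,0.2,-0.03,-0.12,0]
    - [0.3,0.2,-0.03,-0.12,0]
    - [0.3,0.2,-0.03,-0.12,0]
    - [0.3,0.2,-0.03,-0.12,0]

```text
time: 27.7
eef_pos: [0.445, 0.3913, 0.076]
tcp_rot: [0.088, 0.996, -0.011, -0.018]
contact_force: [-20.1, 0.3, 23.5]
opening: 0.576
```

Firm contact at the expected place (TCP x 0.445 against 0.446 predicted). I'll release, back off and check.

servo_tool:
  increments:
    - [0.4,0,0,0.03,0]
    - [0.7,0,0,0.03,0]
    - [1,0,0,0.05,0]
    - [1,0,0,0.05,0]
    - [1,0,0,0.05,0]
    - [1,0,0,0.05,0]
    - [1,0,0,0.05,0]
    - [1,0,0,0.6,0]
    - [1,0,0,1.5,0]
    - [1,0,0,2.5,0]

```text
time: 28.53
eef_pos: [0.4436, 0.3901, 0.1742]
tcp_rot: [0.088, 0.996, -0.013, -0.021]
contact_force: [1.2, 1.0, 0.3]
opening: 1.003
```

```bash
python3 - <<'E'
from h import *
p=look('w8',("roller_1_center",))
s=ctrl.read_camera("side");save(s,"s8")
c=np.zeros((560,800,3),np.uint8)
c[:,:480]=cv2.resize(s["frame"][140:220,245:313,::-1],(480,560),interpolation=2)
c[:240,480:]=cv2.resize(p["frame"][:,:,::-1],(320,240))
cv2.imwrite("pics/c8.png",c)
E
```

```text
w8 [0.449 0.393 0.186]
```

View pics/c8.png

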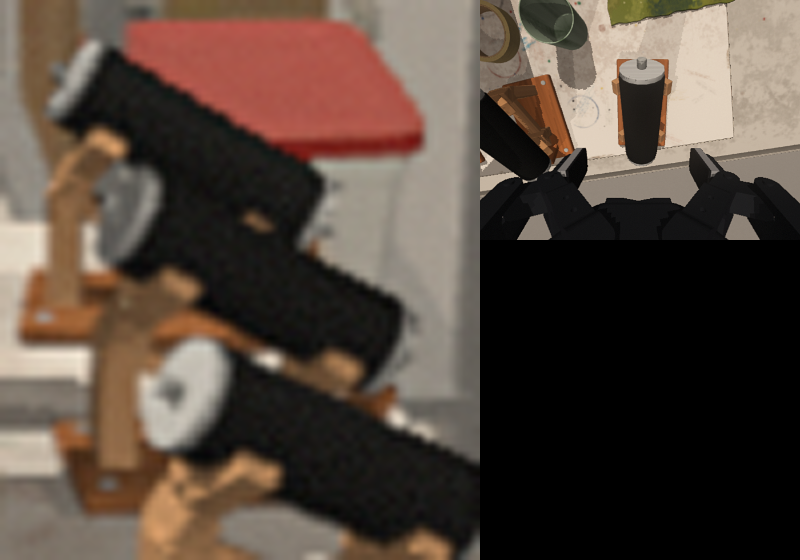

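The left roller is in both Vs and its disc at full-frame (256.3,151.6) matches the seated prediction (256.3,151.5). The right one's disc is about 0.9 px uphill, because I backed off slightly before opening. I'll re-press both and open while still pressing, starting with the left.

servo_tool:
  increments:
    - [1,-0.1,-0.02,-0.8,0]
    - [1,-0.2,-0.03,-1.6,0]
    - [1,-0.2,-0.03,-2.2,0]
    - [1,-0.2,-0.03,-2.6,0]
    - [1,-0.2,-0.03,-2.65,0]
    - [0.3,-0.2,-0.03,-2.65,0]
    - [0.3,-0.2,-0.03,-2.65,0]
    - [0.3,-0.2,-0.03,-2.65,0]
    - [0.3,-0.2,-0.03,-2.65,0]
    - [0.3,-0.2,-0.03,-2.65,0]

```text
time: 29.52
eef_pos: [0.4408, 0.3922, 0.0767]
tcp_rot: [0.088, 0.996, -0.007, -0.013]
contact_force: [0.2, 0.4, 1.3]
opening: 0.579
```

servo_tool:
  increments:
    - [0.3,0,0,0,0]
    - [0.3,0.05,-0.01,-0.03,0]
    - [0.3,0.1,-0.02,-0.06,0]
    - [0.3,0.14,-0.02,-0.08,0]
    - [0.3,0.14,-0.02,-0.08,0]
    - [0.6,0.14,-0.02,-0.08,0]
    - [0.8,0.14,-0.02,-0.08,0]
    - [1,0.14,-0.02,-0.08,0]
    - [1,0.14,-0.02,-0.08,0]
    - [1,0.14,-0.02,-0.08,0]

```text
time: 30.35
eef_pos: [0.4466, 0.3912, 0.0732]
tcp_rot: [0.088, 0.996, -0.007, -0.013]
contact_force: [0.8, -0.3, -0.2]
opening: 0.997
```

servo_tool:
  increments:
    - [1,0,0,0.3,0]
    - [1,0,0,0.9,0]
    - [1,0,0,1.8,0]
    - [1,0,0,2.7,0]
    - [1,0,0,3.6,0]
    - [1,0,0,4.5,0]
    - [1,0,-0.5,5,0.5]
    - [1,0,-1.3,5,1]
    - [1,0,-2.2,5,1.5]
    - [1,0,-3.1,5,2]

```text
time: 31.18
eef_pos: [0.4466, 0.2662, 0.2749]
tcp_rot: [-0.0, 1.0, -0.008, -0.011]
contact_force: [0.5, -0.8, 0.4]
opening: 0.999
```

servo_tool:
  increments:
    - [1,0,-0.9,0,0.4]
    - [1,0,-1.8,0,0.8]
    - [1,0,-2.7,0,1.2]
    - [1,0,-3.6,0,1.6]
    - [1,-0.1,-4.5,0,2]
    - [1,-0.2,-5.4,0,2.3]
    - [1,-0.3,-6.2,0,2.3]
    - [1,-0.35,-6.65,-0.3,2.3]
    - [1,-0.35,-6.65,-1,2.3]
    - [1,-0.35,-6.65,-1.5,2.3]

```text
time: 32.02
eef_pos: [0.4326, -0.0013, 0.215]
tcp_rot: [-0.099, 0.995, -0.009, -0.009]
contact_force: [-1.3, 1.0, -1.3]
opening: 0.997
```

```bash
python3 -c "
from h import *
st=ctrl.get_state();print(st['eef_pos'],st['tcp_rot'])"
```

```text
[ 0.433 -0.001  0.215] [-0.099  0.995 -0.009 -0.009]
```

Target is (0.432, 0, 0.076).

servo_tool:
  increments:
    - [1,0,0.02,-0.8,0]
    - [1,0,0.02,-1.7,0]
    - [1,0,0.02,-2.5,0]
    - [1,0,0.02,-3.1,0]
    - [1,0,0.02,-3.4,0]
    - [1,0,0.02,-3.4,0]
    - [0.3,0,0.02,-3.4,0]
    - [0.3,0,0.02,-3.4,0]
    - [0.3,0,0.02,-3.4,0]
    - [0.3,0,0.02,-3.4,0]

```text
time: 32.85
eef_pos: [0.4341, -0.0004, 0.081]
tcp_rot: [-0.099, 0.995, -0.009, -0.007]
contact_force: [0.2, 1.5, 3.9]
opening: 0.574
```

servo_tool:
  increments:
    - [0.3,0,0,0,0]
    - [0.3,0,0,0,0]
    - [0.3,0.05,0.01,-0.03,0]
    - [0.3,0.1,0.02,-0.06,0]
    - [0.3,0.15,0.03,-0.09,0]
    - [0.3,0.18,0.03,-0.1,0]
    - [0.3,0.18,0.03,-0.1,0]
    - [0.3,0.18,0.03,-0.1,0]
    - [0.3,0.18,0.03,-0.1,0]
    - [0.5,0.18,0.03,-0.1,0]

```text
time: 33.68
eef_pos: [0.4391, 0.0005, 0.0781]
tcp_rot: [-0.1, 0.995, -0.009, -0.012]
contact_force: [-11.6, -1.5, 13.8]
opening: 0.574
```

servo_tool:
  increments:
    - [0.6,0.05,0.01,-0.02,0]
    - [0.7,0.05,0.01,-0.02,0]
    - [0.9,0.05,0.01,-0.02,0]
    - [1,0.05,0.01,-0.02,0]
    - [1,0.05,0.01,-0.02,0]
    - [1,0.05,0.01,0.3,0]
    - [1,0.05,0,1,0]
    - [1,0.05,0,2,0]
    - [1,0.05,0,3,0]
    - [1,0.05,0,4,0]

```text
time: 34.52
eef_pos: [0.4405, 0.0006, 0.2394]
tcp_rot: [-0.1, 0.995, -0.009, -0.012]
contact_force: [0.4, -1.0, 0.2]
opening: 0.998
```

servo_tool:
  increments:
    - [1,0,-0.5,0.2,0]
    - [1,0,-1.2,0.5,0]
    - [1,0,-2,0.8,0]
    - [1,0,-2.8,0.8,0]
    - [1,0,-3.6,0.8,0]
    - [1,0,-4.4,0.8,0]
    - [1,0,-5.2,0.8,0]
    - [1,0,-5.2,0.8,0]
    - [1,0,-5.2,0.8,0]
    - [1,0,-5.2,0.8,0]

```text
time: 35.35
eef_pos: [0.4403, -0.207, 0.2709]
tcp_rot: [-0.1, 0.995, -0.008, -0.012]
contact_force: [-0.4, 0.2, 0.5]
opening: 1.0
```

```bash
python3 - <<'E'
from h import *
s=ctrl.read_camera("side");save(s,"s9");t=ctrl.read_camera("top")
ld=lambda n:dict(frame=cv2.imread(f"pics/{n}.png")[:,:,::-1])
for n in ("s5","s6","s8","s9"): print(n,disc(ld(n),(272,196)),disc(ld(n),(263,170)),disc(ld(n),(256,152),(8,9)))
c=np.zeros((560,800,3),np.uint8)
c[:,:480]=cv2.resize(s["frame"][140:238,240:324,::-1],(480,560),interpolation=2)
c[:280,480:]=cv2.resize(t["frame"][150:260,130:256,::-1],(320,280),interpolation=2)
c[280:,480:]=cv2.resize(t["frame"][150:260,230:356,::-1],(320,280),interpolation=2)
cv2.imwrite("pics/c9.png",c)
for q in ("roller_1_center","beaker_green","bottle"):
  for p in (t,s):
    for d in ctrl.landmark_of(p,q): print(q,np.round(d["centre"],1),round(d["conf"],2),at_z(p,d["centre"],.095 if "roll" in q else 0))
st=ctrl.get_state();print(st['time'],st['eef_pos'],st['contact_force'])
E
```

```text
s5 [([271.3, 195.7], 124)] [([264.5, 167.6], 72)] [([259.3, 146.6], 34)]
s6 [([271.0, 195.7], 118)] [([264.4, 167.5], 74)] [([259.1, 147.8], 45)]
s8 [([270.9, 195.7], 119)] [([264.5, 169.7], 23)] [([255.3, 150.2], 33)]
s9 [([271.3, 195.7], 124)] [([261.1, 166.8], 20), ([264.4, 169.9], 24)] [([256.3, 149.0], 45)]
roller_1_center [186.1 285.8] 0.58 [ 0.427 -0.012  0.095]
roller_1_center [209.5 290.3] 0.91 [ 0.419 -0.028  0.095]
beaker_green [185.8 146. ] 0.75 [0.447 0.431 0.   ]
beaker_green [238.3 185.7] 0.6 [0.278 0.305 0.   ]
beaker_green [201.4 231.4] 0.63 [0.274 0.265 0.   ]
bottle [230.6 371.5] 0.77 [ 0.291 -0.281  0.   ]
bottle [290.4 253.2] 0.83 [ 0.282 -0.276  0.   ]
35.75 [ 0.441 -0.207  0.271] [-0.548 -0.092 -1.068]
```

View pics/c9.png

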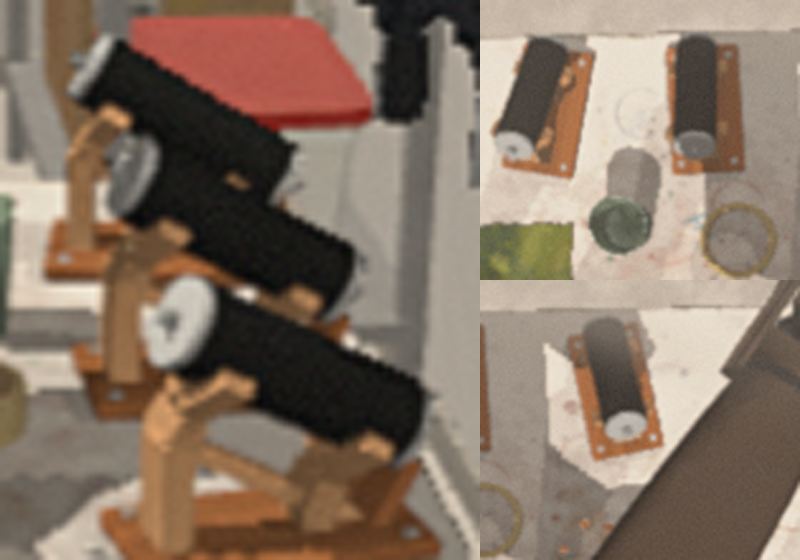

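```bash
python3 -c "
from h import *
print(ctrl.sign_off())"
```

```text
the job is handed in; nothing more can be done
None
```

Both loose rollers are in the two empty cradles, let go, and I handed the job in at about 36 s. I gripped each one level, let the upper saddle tilt it in a light grip as I lowered it, then slid it down the slope. At the end I re-pressed both against the foot stop and opened the gripper while still pressing.

**Last checks:**
- **Seating:** the side and top pictures show all three rollers lying at about the same slope, in both Vs.
- **Foot stops:** for each roller the resistance to sliding was about 17–29 N along the slope, too much for friction alone, so I take both to be against their stops.
- **Other things:** the stored roller's end disc, the beaker and the bottle are where they were, within detection noise. The gripper was clear of everything.

**Where the checks disagreed:**
- **Right cradle:** before the re-press, its roller's end disc sat about 0.9 px (roughly 3 mm) uphill of my prediction. The re-press brought it back about 1 mm; the rest is within the error of my cradle measurement. The left one matched within 0.2 px before its re-press.
- **Re-press of the left:** the force was not read during that press, because the gripper had already opened when the call ended.
- **Last network look:** it found only the right-hand stored roller, and also gave a false "beaker" where the left roller lies. The pictures show both rollers clearly.

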